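# Snap the grease coupler onto the tilted nipple of a grinder's bearing and hold it home

### The arm

A 7-joint arm with a two-finger parallel gripper is mounted at the origin on the work surface. World frame = base frame: x ahead of the robot, y to its left, z up, the work surface at z = 0. Lengths are in m, angles in rad, forces in N, time in s.
With the tool pointing down it reaches from about 0.425 to 0.925 m from the base axis. Payload 6.8 kg.
Tool frame: the origin (TCP) lies between the finger pads, 19 mm behind the fingertips; this is the grasp point; z points along the fingers, y is the line along which they close (so a half turn about z gives the same grasp; the last joint's range is limited). The gripper opens to 85 mm and grips with 20 to 120 N. Pads are 22 mm wide; open, the fingers measure 114 mm over their backs; the gripper's body (76 mm by 85 mm) begins 54 mm behind the grasp point. The pads swing forward as they close: fully open they stand 13 mm farther back than shut.
Start: joints at [1.13, 0.477, 0.022, 1.555, -0.011, 1.109, -0.083], TCP at [0.221, -0.638, 0.25] pointing down, gripper open.
Joint ranges: [-2.96, 2.96], [-0.34, 2.1], [-1.41, 1.46], [0.24, 2.44], [-1.37, 4.51], [0.17, 1.92], [-2.96, 2.96]. Speed limits (rad/s): [2.39, 2.39, 3.14, 3.14, 3.14, 3.14, 3.14].

### API

Orientations are given as a rotation vector (axis times angle).
In Python, from bench import status, imaging, workorder gives the robot as it stands.
- The arm moves only by the tool send_rows, never from a script. Its argument "steps" is a list of rows, each an object of numbers: "dx", "dy", "dz": the shift along the tool's x, y, z in cm; "yaw": the turn about the tool's z in degrees; "gripper": the opening, from 0 (shut) to 1 (fully open). A call has 1 to 5 rows; each row is the pose to reach, as a shift and turn from the pose commanded when the call began, along the tool's axes at that moment; what a row does not reach only later rows make up. A row lasts 1/8 s, in which the tool goes at most 62.5 mm and 10.7 degrees, less where a joint would pass 70% of its speed; a pose out of reach is approached as far as the arm can. A call with a gripper value outside its range is refused whole. The fingers move at their own pace and stop on an object; "force" is the grip in N (left out, the last holds). Time passes only in rows, so rows that repeat a pose let the fingers close. It gives the time, the measured TCP pose, the force, the opening and the grip force at its end, in the units of the state.
- status.get_obs(): the state, without advancing time (a new reading comes with each control period).
- imaging.grab_frame(name): name is "scene" or "top"; returns a dict with "color" (384x512x3 uint8, red, green, blue), "depth" (384x512 float32, m along the optical axis (not along the pixel's ray), 0 where there is no reading), "K" (3x3 intrinsics, pixels), "k1" (the pictures are not rectified: a ray, as slopes to the right and down, at radius r is drawn at 1 + k1 r^2 times it, then the intrinsics apply), "R" (3x3) and "t" (3): a world point X has camera coordinates R X + t. Camera axes: x right, y down, z forward; pixel columns grow to the right and rows downward; lengths in m; the calibration is good to about 2 mm. A picture is of the moment at which its call begins.
- workorder.hand_in(): hands the job in; it is judged then, once.
The state is a dict: "clock": time; "joints": joint angles; "qvel": joint speeds; "tau": joint torques, N m; "tcp_pos": TCP position; "orientation": TCP orientation; "contact_force": force on the tool from outside, world axes, zero at the start; "moment": the same for the moment, N m; "grip_width": finger opening in m; "gripper_force": force on a finger pad.
Only numpy, scipy, OpenCV 4.12 (cv2) and the standard library are available. Lean on these libraries where they do the work, as an engineer would, in place of code of your own. Each camera call takes 0.05 s, during which the arm holds its last target. There are 200 camera calls.

### The job

The belt grinder's idler bearing is due for greasing. Take the grease coupler (the fitting with the wide round shoulder) out of the wooden rack, bring it square over the leaning grease nipple on top of the bearing block, and press it straight on along the nipple's own axis until it snaps over the head and its mouth sits flat on the seat, with its inner spring pressed in. Finish like that, still gripping the coupler and holding it fully home against the spring, and leave the drift, tin, steel offcut, axe head and brush where they are.

Things in the scene. Friction and masses are not known exactly. Their poses are not given: they have to be found in the camera images.
- coupler: Steel grease coupler, round, 110 mm tall, upright mouth down in one of the rack's two pockets (which one varies), 0.4 to 0.6 kg. Origin: centre of its open mouth (lower rim); z up its axis. Sleeve 34 mm across, 21 mm bore 29 mm deep, z 0 to 40 mm; wide shoulder 40 mm across, z 40 to 50; dark barrel 26 mm across, z 50 to 100; brass stub 16 mm across to z 110.
- coupler_grip (a point): Grip point on the coupler's axis, on the dark barrel, 72 mm above its mouth: with the TCP here the fingertips are just above the shoulder's flat top and can push on it.
- coupler_jaws (a point): Centre of the four sprung ball jaws in the coupler's bore, 9 mm above its mouth. They close to 11 mm across and snap over the nipple's 18 mm head: they resist with about 6 to 8 N, then, with the mouth about 8 mm from the seat, pull the coupler on. If let go after that, the coupler stays hooked on, but its core's spring pushes it back up about 4 mm from the seat.
- core (a joint): How far the coupler's sprung inner core is pushed in, m: 0 when free, 0.010 when the coupler is fully home, at most 0.0115. It first touches the nipple's tip when the mouth is 10 mm from the seat and then pushes back, with about 11 N when fully home (900 N/m, 1.8 N preload).
- nipple: Large brass grease nipple on the green bearing block, fixed, leaning 25 degrees from vertical towards idler's -x side. Origin: centre of the flat seat (37 mm across) at its foot; z out along its axis. Neck 9 mm across to z 13 mm; head 18 mm across, z 17 to 19; tapers to a 7 mm flat tip at z 27. The coupler is home when its mouth lies on this seat, axes in line.
- nipple_tip (a point): Tip of the nipple, on its axis, 27 mm out from the seat.
- idler: Fixed: green pillow-block bearing (127 mm along x, 38 along y) on a black square tube (170 x 50 x 50 mm, along x); a shaft along y at 86 mm height carries a rubber-tyred wheel 110 mm across at y 42 to 87 mm, its top at 141 mm. The nipple's seat is 16 mm to the -x side, 120 mm up. Origin: centre of the tube's underside, on the bench.
- rack: Pale wooden rack, fixed, 90 x 160 x 40 mm (x, y, z); two round pockets 37 mm across at y = -40 and +40 mm, 25 mm deep (floor 15 mm above the bench). Origin: centre of its underside.
- drift: Plain dark steel drift (a round punch) standing in the rack's other pocket, 85 mm tall: 32 mm across up to 50 mm, 20 mm across at the top, no wide shoulder. Leave it. Origin: centre of its underside.
- tin: Dark round tin with a pale lid, 48 mm across, 50 mm high, in the middle of the bench. Leave it. Origin: centre of its underside.
- offcut: Steel bar offcut, 90 x 30 x 20 mm, lying in the middle of the bench. Leave it. Origin: centre of its underside.
- axe_head: Axe head without handle, about 130 x 100 x 28 mm, lying at the left. Leave it.
- brush: Hand brush lying at the right. Leave it.
Things that resemble listed ones, but are neither listed nor needed, are in the scene too. What is shaped like the coupler but purple is not meant.

How it is judged:
By the outcome, as a careful person would: the job done as asked, in the order asked, and still so for the second after the job is handed in, while the arm keeps its last pose, push and grip.
It also fails if it takes over 51 s, if anything falls off the work surface, if the arm or the gripper's body presses on something with over 40 N, if the wrist force passes 120 N, or if a joint passes its speed limit or range.

## Working session

There is one attempt and no reset: what is moved stays moved. The work goes in short steps, Python scripts to look and compute and a tool call to move; the robot and the scene stay as the last step left them, time stands still between calls to the robot, and variables do not carry over. Pictures are saved under pics/ and viewed, at most 12 in all, crops included, and the job is handed in when it is done.

Besides the shell and the picture viewer there is one more tool, called after ">>>" by a JSON object that holds its "op" and its "data". send_rows: Moves the arm, as the interface text tells. Its arguments: {"type":"object","properties":{"steps":{"type":"array"},"force":{"type":"number"}},"required":["steps"]}

```bash
ls -la; mkdir -p pics; cat > h.py <<'E'
import numpy as np, cv2
from bench import status, imaging, workorder
def grab(n,tag):
    f=imaging.grab_frame(n); np.savez(f'{tag}.npz',**f)
    cv2.imwrite(f'pics/{tag}.png',cv2.resize(f['color'][:,:,::-1],(768,576),interpolation=cv2.INTER_CUBIC)); return f
def rays(f,uv):
    K=f['K']; d=np.array([[K[0,0],0,0],[0,K[1,1],0],[0,0,1]]); 
    p=cv2.undistortPoints(np.float64(uv).reshape(-1,1,2),f['K'].astype(float),np.array([float(f['k1']),0,0,0,0]))[:,0]
    D=np.c_[p,np.ones(len(p))]; return -f['R'].T@f['t'], D@f['R']
def plane(f,uv,z):
    o,D=rays(f,uv); return o+D*((z-o[2])/D[:,2])[:,None]
def cloud(f):
    h,w=f['depth'].shape; u,v=np.meshgrid(np.arange(w),np.arange(h))
    o,D=rays(f,np.stack([u,v],-1).reshape(-1,2)); return (o+D*f['depth'].reshape(-1,1)).reshape(h,w,3)
E
python3 - <<'E'
from h import *
for n in('scene','top'):
    f=grab(n,n+'0'); print(n,-f['R'].T@f['t'],f['K'][0,0],f['k1'])
s=status.get_obs()
for k,v in s.items(): print(k,np.round(v,4))
E
```

```text
total 12
drwxr-xr-x  3 agent agent 4096 Nov 29 19:44 .
drwxr-xr-x 23 root  root  4096 Nov 29 19:44 ..
drwxr-xr-x  2 agent agent 4096 Nov 29 19:44 pics
scene [ 1.31820958 -0.05799763  0.82784425] 362.1602745861488 -0.06483887545137985
top [0.42434512 0.00940762 1.73078146] 461.8006972856635 -0.1664195947848795
clock 0.1
joints [ 1.1299  0.4778  0.0224  1.5564 -0.0115  1.1093 -0.0831]
qvel [-0.0017 -0.0008  0.0019 -0.0037 -0.0009 -0.0001  0.0006]
tau [ 5.50000e-03 -5.97762e+01  1.61470e+00 -2.81956e+01  1.29000e-02
  5.10000e-03  0.00000e+00]
tcp_pos [ 0.2203 -0.6375  0.2491]
orientation [-3.0966e+00 -5.2000e-01  6.0000e-04]
contact_force [ 0.0327 -0.8669 -0.6526]
moment [ 0.0159 -0.0026  0.0234]
gripper_force 0.0
grip_width 0.0853
```

View pics/scene0.png

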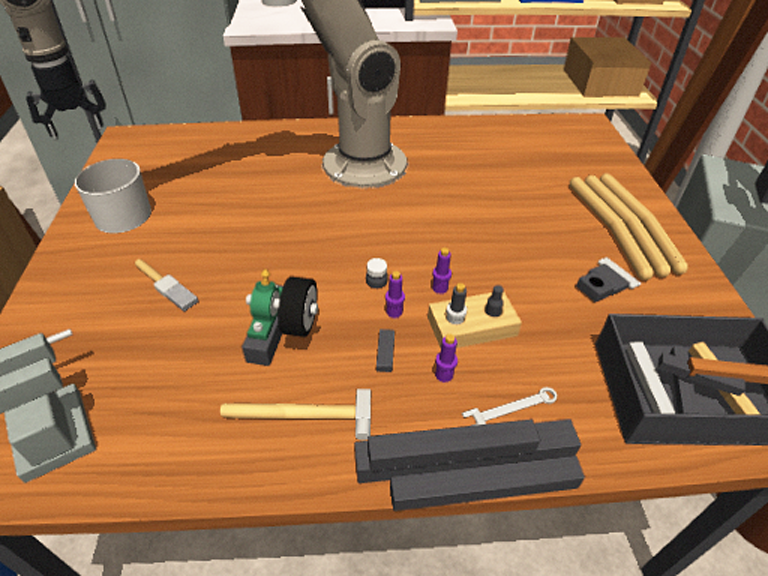

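View pics/top0.png

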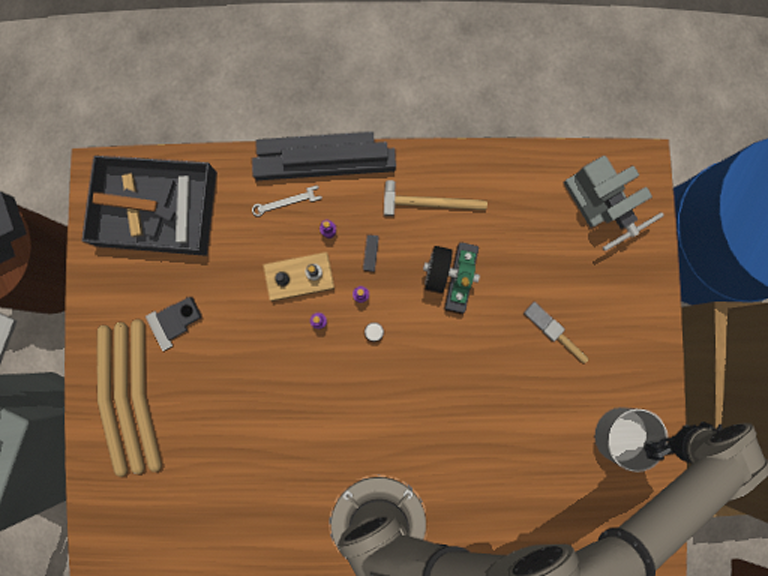

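```bash
cat > m.py <<'E'
from h import *
ims=[]
for n,c in(('scene',(150,165,360,265)),('top',(165,140,330,225))):
    f=dict(np.load(n+'0.npz')); P=cloud(f); hsv=cv2.cvtColor(f['color'],cv2.COLOR_RGB2HSV); H,S,V=[hsv[...,i].astype(int) for i in range(3)]
    x0,y0,x1,y1=c; roi=np.zeros(H.shape,bool); roi[y0:y1,x0:x1]=1
    Z=P[...,2]
    def comps(name,m,a=4):
        k,l,st,ce=cv2.connectedComponentsWithStats((m&roi).astype(np.uint8))
        for i in range(1,k):
            if st[i,4]>=a:
                q=P[(l==i)]; z=q[:,2]; print(n,name,st[i],ce[i].round(1),'xyz med',np.median(q,0).round(4),'zmax',z.max().round(4))
    comps('green',(H>50)&(H<90)&(S>120)&(V>30),20)
    comps('brass',(H>17)&(H<26)&(S>150)&(V>120)&(Z>.09))
    comps('wood',(H>14)&(H<25)&(S>60)&(S<180)&(V>150)&(Z>.02)&(Z<.06),50)
    comps('tall',(Z>.105),5)
    im=f['color'][y0:y1,x0:x1,::-1]; ims.append(cv2.resize(im,(800,int(800*im.shape[0]/im.shape[1])),interpolation=cv2.INTER_CUBIC)[:400])
im=np.vstack(ims); s=min(1,600/im.shape[0]); cv2.imwrite('pics/crop0.png',cv2.resize(im,None,fx=s,fy=s)); print(im.shape,s)
E
python3 m.py
```

```text
scene green [166 188  22  38 421] [174.7 205.8] xyz med [ 0.6315 -0.2189  0.098 ] zmax 0.8278
scene brass [294 165   5   5  21] [296. 167.] xyz med [0.5067 0.1356 0.109 ] zmax 0.1128
scene brass [174 180   6  10  38] [176.5 184.6] xyz med [ 0.588  -0.212   0.1355] zmax 0.1448
scene brass [262 181   4   5  20] [263.5 183. ] xyz med [0.5715 0.0318 0.1083] zmax 0.1111
scene brass [304 189   6   6  26] [306.7 191.2] xyz med [0.6262 0.1457 0.1245] zmax 0.128
scene brass [297 223   6   6  28] [299.6 225.4] xyz med [0.7335 0.1103 0.1089] zmax 0.8278
scene wood [ 286  195   62   33 1040] [317.5 212.1] xyz med [0.6351 0.1892 0.0398] zmax 0.0449
scene tall [294 165   5   4  18] [296.2 166.5] xyz med [0.5039 0.1364 0.1098] zmax 0.1128
scene tall [166 179  19  25 264] [175.2 193.1] xyz med [ 0.6079 -0.214   0.1174] zmax 0.8278
scene tall [261 180   6   6  24] [263.6 182.3] xyz med [0.5687 0.0319 0.109 ] zmax 0.1115
scene tall [185 184  25  30 560] [196.4 197.9] xyz med [ 0.6417 -0.1558  0.1313] zmax 0.8278
scene tall [302 188  10  11  77] [306.1 193.3] xyz med [0.6278 0.1437 0.1156] zmax 0.8278

[... 492 characters left out ...]
7] xyz med [0.5034 0.1351 0.1114] zmax 0.1198
top wood [176 168  46  32 796] [198.2 183.5] xyz med [0.6172 0.1877 0.0408] zmax 0.0558
top tall [214 147   6   5  17] [216.7 149.2] xyz med [0.7294 0.1116 0.1119] zmax 0.1171
top tall [283 164  19  31 388] [292.2 178.8] xyz med [ 0.615  -0.1506  0.1338] zmax 1.7308
top tall [303 175  14  17 164] [309.7 183.3] xyz med [ 0.6006 -0.2123  0.1185] zmax 0.1468
top tall [204 176   7   8  45] [207.1 179.6] xyz med [0.6187 0.1469 0.1184] zmax 1.7308
top tall [238 193   4   6  16] [239.5 194.9] xyz med [0.5645 0.0325 0.1129] zmax 1.7308
top tall [208 211   6   6  20] [210.2 212.9] xyz med [0.5034 0.1389 0.109 ] zmax 0.1198
(780, 800, 3) 0.7692307692307693
```

View pics/crop0.png

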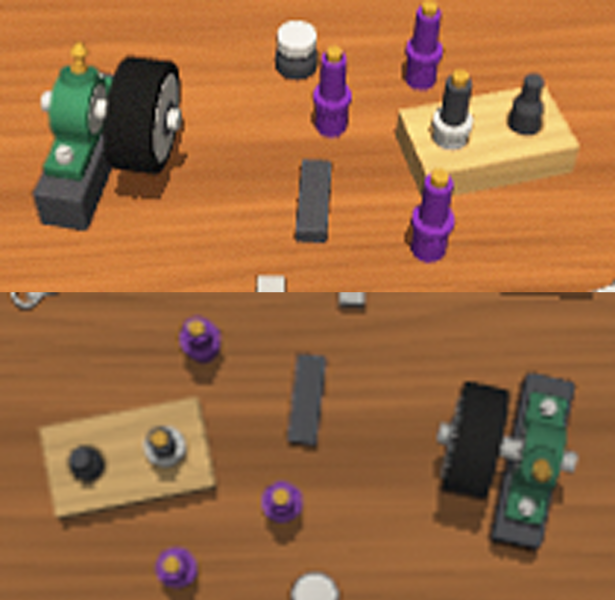

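```bash
cat > m2.py <<'E'
from h import *
def tri(fs,uvs):
    A=np.zeros((3,3));b=np.zeros(3);R=[]
    for f,uv in zip(fs,uvs):
        o,D=rays(f,[uv]); d=D[0]/np.linalg.norm(D[0]); M=np.eye(3)-np.outer(d,d); A+=M;b+=M@o;R.append((M,o))
    x=np.linalg.solve(A,b); return x,[np.linalg.norm(M@(x-o)) for M,o in R]
def brass(f,box):
    x0,y0,x1,y1=box; h=cv2.cvtColor(f['color'],cv2.COLOR_RGB2HSV).astype(int)
    m=((h[...,0]>15)&(h[...,0]<28)&(h[...,1]>140)&(h[...,2]>90)).astype(np.uint8); w=np.zeros_like(m); w[y0:y1,x0:x1]=m[y0:y1,x0:x1]
    v,u=np.nonzero(w); return np.array([u.mean(),v.mean()]),len(u),(u.min(),v.min(),u.max(),v.max())
if __name__=='__main__':
    S=dict(np.load('scene0.npz'));T=dict(np.load('top0.npz'))
    for nm,bs,bt in(('coupler',(300,186,312,197),(203,175,212,183)),('nipple',(170,177,184,192),(304,182,316,192))):
        a=brass(S,bs);c=brass(T,bt); print(nm,a,c,*tri([S,T],[a[0],c[0]]))
    print('stub top z .125',plane(T,[brass(T,(203,175,212,183))[0]],.125),plane(S,[brass(S,(300,186,312,197))[0]],.12))
    P=cloud(T);X,Y,Z=[P[...,i] for i in range(3)]
    h=cv2.cvtColor(T['color'],cv2.COLOR_RGB2HSV).astype(int)
    def rect(nm,m,z):
        k,l,st,ce=cv2.connectedComponentsWithStats(m.astype(np.uint8)); i=1+st[1:,4].argmax(); v,u=np.nonzero(l==i)
        q=plane(T,np.c_[u,v],z) if z else P[l==i]
        r=cv2.minAreaRect(np.float32(q[:,:2]*1000)); e=q[:,:2]-q[:,:2].mean(0); w,V=np.linalg.eigh(e.T@e)
        print(nm,len(u),r,'mean',q.mean(0).round(4),'pca yaw',np.degrees(np.arctan(V[1,1]/V[0,1])))
    reg=lambda a,b,c,d:(X>a)&(X<b)&(Y>c)&(Y<d)
    rect('rack',(h[...,0]>14)&(h[...,0]<25)&(h[...,1]<180)&(h[...,2]>130)&(Z>.02)&(Z<.06)&reg(.5,.75,.05,.3),.04)
    rect('block',(Z>.025)&reg(.45,.75,-.3,-.183),None)
    rect('wheel',(Z>.07)&reg(.45,.75,-.183,-.1),None)
    rect('green',(h[...,0]>50)&(h[...,0]<90)&(h[...,1]>80)&reg(.45,.75,-.3,-.15),None)
E
python3 m2.py
```

```text
coupler (array([306.41935484, 191.4516129 ]), 31, (np.int64(304), np.int64(189), np.int64(309), np.int64(194))) (array([207.42857143, 179.        ]), 14, (np.int64(206), np.int64(177), np.int64(209), np.int64(181))) [0.62250237 0.14594755 0.11968792] [np.float64(0.00010523760382512178), np.float64(0.00010523760382506834)]
nipple (array([176.54, 184.32]), 50, (np.int64(174), np.int64(179), np.int64(181), np.int64(189))) (array([309.61111111, 187.27777778]), 18, (np.int64(308), np.int64(185), np.int64(311), np.int64(190))) [ 0.58560301 -0.21192771  0.13155848] [np.float64(0.00042350175945860956), np.float64(0.00042350175945855085)]
stub top z .125 [[0.62182877 0.14539383 0.125     ]] [[0.62281705 0.14596374 0.12      ]]
rack 825 ((615.643310546875, 185.380126953125), (89.01143646240234, 158.35121154785156), 10.307574272155762) mean [0.6157 0.1864 0.04  ] pca yaw -78.98890859183133
block 654 ((603.3326416015625, -217.1387481689453), (69.59082794189453, 171.9319610595703), 85.30986022949219) mean [ 0.6023 -0.2138  0.0783] pca yaw -11.758959413673361
wheel 447 ((617.9033203125, -150.3354949951172), (110.791748046875, 64.43943786621094), 0.19341407716274261) mean [ 0.6146 -0.1492  0.1261] pca yaw -12.481590487184745
green 273 ((603.877685546875, -216.12588500976562), (38.396820068359375, 125.60935974121094), 76.34833526611328) mean [ 0.6024 -0.2147  0.0919] pca yaw -13.613957875825827
```

```bash
cat > go.py <<'E'
import sys; from h import *
from scipy.spatial.transform import Rotation as Ro
# go.py x y z toolx_yaw_deg(world)  -> shift in tool axes (cm) and yaw (deg)
def go(x,y,z,w):
    s=status.get_obs(); R=Ro.from_rotvec(s['orientation']).as_matrix(); d=R.T@(np.array([x,y,z])-s['tcp_pos'])*100
    cur=np.degrees(np.arctan2(R[1,0],R[0,0])); print('tcp',np.round(s['tcp_pos'],4),'xyaw',cur.round(2),'tilt',np.degrees(np.arccos(-R[2,2])).round(2)); print('dx dy dz',d.round(2),'yaw',round((cur-w+180)%360-180,2),'t',s['clock'],'w',s['grip_width'])
if __name__=='__main__': go(*map(float,sys.argv[1:]))
E
python3 go.py .6225 .146 .25 -12.8
```

```text
tcp [ 0.2203 -0.6375  0.2491] xyaw 19.07 tilt 0.1
dx dy dz [ 63.61 -60.91   0.  ] yaw 31.87 t 0.1 w 0.08527755568253462
```

>>> {"op": "send_rows", "data": {"steps": [{"dx": 4,"dy": -3.8,"yaw": 0},{"dx": 8.4,"dy": -8,"yaw": 0},{"dx": 12.8,"dy": -12.2},{"dx": 17.2,"dy": -16.4},{"dx": 21.6,"dy": -20.6}]}}

```text
validation failed for argument at $.st...
```

>>> {"op": "send_rows", "data": {"steps": [{"dx": 4.3,"dy": -4.1},{"dx": 8.6,"dy": -8.2},{"dx": 12.9,"dy": -12.3},{"dx": 17.2,"dy": -16.4},{"dx": 21.5,"dy": -20.5}]}}

```text
validation failed for argument at $.st...
```

```bash
python3 go.py .6225 .146 .25 -12.8
```

```text
tcp [ 0.2203 -0.6375  0.2491] xyaw 19.07 tilt 0.1
dx dy dz [ 63.61 -60.91   0.  ] yaw 31.87 t 0.1 w 0.08527755568253462
```

>>> {"op": "send_rows", "data": {"steps": [{"dx": 4,"dy": -3.8,"dz": 0,"yaw": 0,"gripper": 1},{"dx": 8.4,"dy": -8,"dz": 0,"yaw": 0,"gripper": 1},{"dx": 12.8,"dy": -12.2,"dz": 0,"yaw": 0,"gripper": 1},{"dx": 17.2,"dy": -16.4,"dz": 0,"yaw": 0,"gripper": 1},{"dx": 21.6,"dy": -20.6,"dz": 0,"yaw": 0,"gripper": 1}]}}

```text
clock: 0.72
tcp_pos: [0.3579, -0.3707, 0.2498]
orientation: [-3.098, -0.52, 0.0]
contact_force: [1.1, -0.5, 0.0]
grip_width: 0.0851
gripper_force: 0.0
```

>>> {"op": "send_rows", "data": {"steps": [{"dx": 4.3,"dy": -4.1,"dz": 0,"yaw": 6,"gripper": 1},{"dx": 8.6,"dy": -8.2,"dz": 0,"yaw": 12,"gripper": 1},{"dx": 12.9,"dy": -12.3,"dz": 0,"yaw": 18,"gripper": 1},{"dx": 17.2,"dy": -16.4,"dz": 0,"yaw": 25,"gripper": 1},{"dx": 21.5,"dy": -20.5,"dz": 0,"yaw": 32,"gripper": 1}]}}

```text
clock: 1.35
tcp_pos: [0.494, -0.107, 0.2499]
orientation: [3.121, -0.361, -0.0]
contact_force: [0.8, -0.1, -0.5]
grip_width: 0.0854
gripper_force: 0.0
```

```bash
python3 go.py .6225 .146 .25 -12.8
```

```text
tcp [ 0.494  -0.107   0.2499] xyaw -13.18 tilt 0.01
dx dy dz [ 6.740e+00 -2.757e+01 -2.000e-02] yaw -0.38 t 1.35 w 0.0854071985903845
```

>>> {"op": "send_rows", "data": {"steps": [{"dx": 1.4,"dy": -5.7,"dz": 0,"yaw": 0,"gripper": 1},{"dx": 2.8,"dy": -11.5,"dz": 0,"yaw": 0,"gripper": 1},{"dx": 4.2,"dy": -17.2,"dz": 0,"yaw": 0,"gripper": 1},{"dx": 5.6,"dy": -23,"dz": 0,"yaw": 0,"gripper": 1},{"dx": 6.75,"dy": -27.6,"dz": 0,"yaw": 0,"gripper": 1}]}}

```text
clock: 1.98
tcp_pos: [0.6215, 0.1478, 0.2495]
orientation: [-3.122, 0.351, 0.001]
contact_force: [0.9, 0.1, -0.1]
grip_width: 0.0854
gripper_force: 0.0
```

>>> {"op": "send_rows", "data": {"steps": [{"dx": 0,"dy": 0,"dz": 4,"yaw": 0,"gripper": 1},{"dx": 0,"dy": 0,"dz": 8,"yaw": 0,"gripper": 1},{"dx": 0,"dy": 0,"dz": 8,"yaw": 0,"gripper": 1}]}}

```text
clock: 2.35
tcp_pos: [0.6187, 0.1442, 0.1665]
orientation: [3.119, -0.353, -0.011]
contact_force: [-1.0, -0.1, 0.4]
grip_width: 0.0854
gripper_force: 0.0
```

```bash
python3 go.py .6225 .146 .088 -12.8; python3 -c "
from h import *
grab('scene','scene1');f=np.load('scene1.npz');cv2.imwrite('pics/c1.png',cv2.resize(f['color'][130:250,240:380,::-1],(700,600),interpolation=cv2.INTER_CUBIC))"
```

```text
tcp [0.6187 0.1442 0.1665] xyaw -12.92 tilt 0.44
dx dy dz [ 0.38 -0.29  7.84] yaw -0.12 t 2.35 w 0.08541026630784417
```

View pics/c1.png

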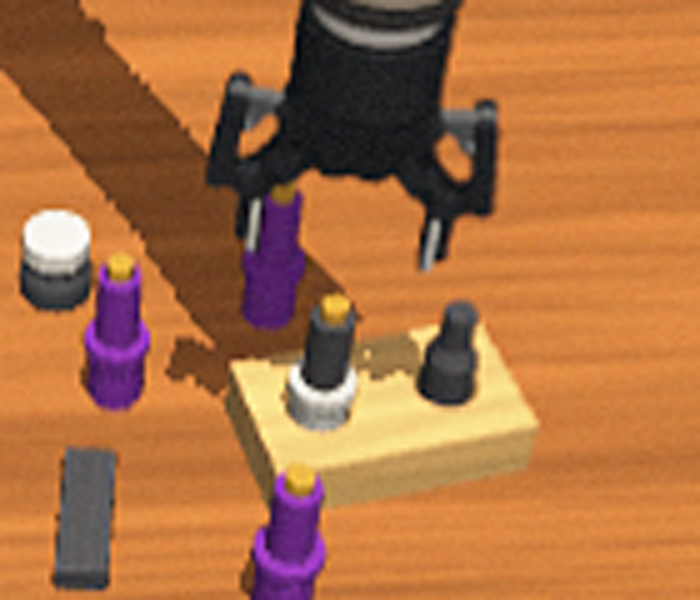

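>>> {"op": "send_rows", "data": {"steps": [{"dx": 0,"dy": 0,"dz": 0,"yaw": 0,"gripper": 0.75},{"dx": 0,"dy": 0,"dz": 0,"yaw": 0,"gripper": 0.75},{"dx": 0,"dy": 0,"dz": 4,"yaw": 0,"gripper": 0.75},{"dx": 0,"dy": 0,"dz": 7,"yaw": 0,"gripper": 0.75},{"dx": 0,"dy": 0,"dz": 7,"yaw": 0,"gripper": 0.75}]}}

```text
clock: 3.02
tcp_pos: [0.62, 0.1447, 0.0989]
orientation: [3.12, -0.354, -0.005]
contact_force: [-0.6, 0.2, 0.7]
grip_width: 0.0638
gripper_force: 0.0
```

```bash
python3 go.py .6225 .146 .088 -12.8
```

```text
tcp [0.62   0.1447 0.0989] xyaw -12.93 tilt 0.18
dx dy dz [ 0.21 -0.19  1.08] yaw -0.13 t 3.025 w 0.06381191441548494
```

>>> {"op": "send_rows", "data": {"steps": [{"dx": 0.1,"dy": -0.1,"dz": 1.05,"yaw": 0,"gripper": 0.75},{"dx": 0.1,"dy": -0.1,"dz": 1.05,"yaw": 0,"gripper": 0.1},{"dx": 0.1,"dy": -0.1,"dz": 1.05,"yaw": 0,"gripper": 0.1},{"dx": 0.1,"dy": -0.1,"dz": 1.05,"yaw": 0,"gripper": 0.1},{"dx": 0.1,"dy": -0.1,"dz": 1.05,"yaw": 0,"gripper": 0.1}], "force": 40}}

```text
clock: 3.65
tcp_pos: [0.623, 0.1461, 0.0905]
orientation: [-3.121, 0.354, -0.002]
contact_force: [-1.7, -0.5, 6.2]
grip_width: 0.0252
gripper_force: 39.4
```

```bash
python3 go.py .6225 .146 .088 -12.8
```

```text
tcp [0.623  0.1461 0.0905] xyaw -12.94 tilt 0.09
dx dy dz [-0.05  0.02  0.25] yaw -0.14 t 3.65 w 0.025177532121585577
```

>>> {"op": "send_rows", "data": {"steps": [{"dx": 0,"dy": 0,"dz": -1.0,"yaw": 0,"gripper": 0.1},{"dx": 0,"dy": 0,"dz": -1.9,"yaw": 0,"gripper": 0.1},{"dx": 0,"dy": 0,"dz": -1.9,"yaw": 0,"gripper": 0.1}], "force": 30}}

```text
clock: 4.03
tcp_pos: [0.6226, 0.1459, 0.1092]
orientation: [-3.121, 0.354, -0.001]
contact_force: [1.2, 0.3, -4.1]
grip_width: 0.0248
gripper_force: 38.7
```

```bash
python3 go.py .6225 .146 .1075 -12.8; python3 -c "
from h import *
grab('scene','scene2');f=np.load('scene2.npz');cv2.imwrite('pics/c2.png',cv2.resize(f['color'][130:250,240:380,::-1],(700,600),interpolation=cv2.INTER_CUBIC))"
```

```text
tcp [0.6226 0.1459 0.1092] xyaw -12.94 tilt 0.04
dx dy dz [-0.01 -0.    0.17] yaw -0.14 t 4.025 w 0.024765482545400078
```

View pics/c2.png

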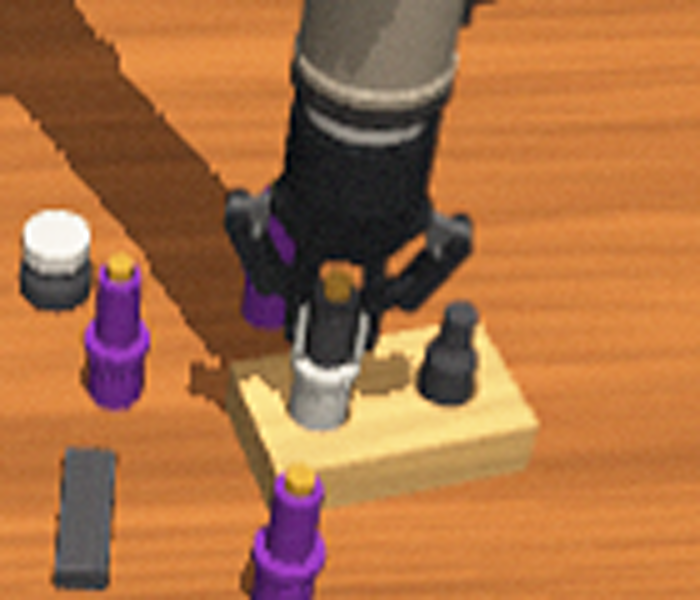

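>>> {"op": "send_rows", "data": {"steps": [{"dx": -0.6,"dy": 0,"dz": 0,"yaw": 0,"gripper": 0.1},{"dx": -1.2,"dy": 0,"dz": 0,"yaw": 0,"gripper": 0.1},{"dx": -1.8,"dy": 0,"dz": 0,"yaw": 0,"gripper": 0.1},{"dx": -2.4,"dy": 0,"dz": 0,"yaw": 0,"gripper": 0.1},{"dx": -3.1,"dy": 0,"dz": 0,"yaw": 0,"gripper": 0.1}], "force": 25}}

```text
clock: 4.7
tcp_pos: [0.5946, 0.1525, 0.1095]
orientation: [-3.12, 0.355, -0.009]
contact_force: [7.0, -1.1, -5.2]
grip_width: 0.0252
gripper_force: 39.6
```

```bash
python3 go.py .6225 .146 .1075 -12.8; python3 -c "
from h import *
grab('scene','scene3');grab('top','top3');f=np.load('scene3.npz');cv2.imwrite('pics/c3.png',cv2.resize(f['color'][130:250,240:380,::-1],(700,600),interpolation=cv2.INTER_CUBIC))"
```

```text
tcp [0.5946 0.1525 0.1095] xyaw -12.98 tilt 0.33
dx dy dz [2.86 0.01 0.21] yaw -0.18 t 4.7 w 0.025157170833770916
```

View pics/c3.png

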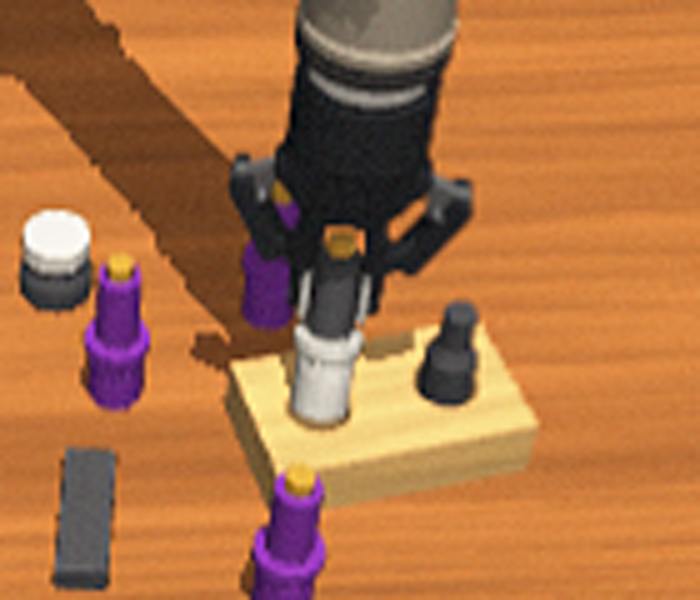

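>>> {"op": "send_rows", "data": {"steps": [{"dx": -0.25,"dy": 0,"dz": 0,"yaw": 0,"gripper": 0.1},{"dx": -0.25,"dy": 0,"dz": 0,"yaw": 0,"gripper": 0.1},{"dx": -0.25,"dy": 0,"dz": 0,"yaw": 0,"gripper": 0.1}]}}

```text
clock: 5.18
tcp_pos: [0.5916, 0.1532, 0.1091]
orientation: [-3.121, 0.355, -0.006]
contact_force: [5.8, -1.8, -3.0]
grip_width: 0.0255
gripper_force: 40.0
```

```bash
cat > tilt.py <<'E'
from m2 import *
import sys
# coupler axis from cloud of the scene camera: light sleeve/shoulder + stub, near the TCP
def tilt(tag):
    S=grab('scene',tag+'s');T=grab('top',tag+'t'); s=status.get_obs(); p=s['tcp_pos']
    h=cv2.cvtColor(S['color'],cv2.COLOR_RGB2HSV).astype(int); P=cloud(S)
    near=(np.abs(P[...,:2]-p[:2]).max(-1)<.06)&(P[...,2]>p[2]-.085)&(P[...,2]<p[2]+.06)
    br=near&(h[...,0]>13)&(h[...,0]<28)&(h[...,1]>130)&(P[...,2]>p[2]+.015)
    sl=near&(h[...,1]<45)&(h[...,2]>110)&(P[...,2]<p[2]-.015)
    def c(m):
        k,l,st,ce=cv2.connectedComponentsWithStats(m.astype(np.uint8)); i=1+st[1:,4].argmax(); return l==i
    br,sl=c(br),c(sl)
    print('tcp',p.round(4),'brass',br.sum(),np.median(P[br],0).round(4),'sleeve',sl.sum(),np.median(P[sl],0).round(4))
    v,u=np.nonzero(sl); print('sleeve px',u.min(),v.min(),u.max(),v.max(),'brass px',[np.nonzero(br)[i].mean().round(2) for i in(1,0)])
    # rows of the sleeve below the shoulder: front-most line
    R=-S['R'].T@S['t']-p; yaw=np.radians(-12.9); ax=np.array([np.cos(yaw),np.sin(yaw)])
    q=P[sl]-p; a=q[:,:2]@ax; b=q[:,:2]@np.array([-ax[1],ax[0]])
    for z0 in np.arange(q[:,2].min(),q[:,2].max(),.006):
        m=(q[:,2]>=z0)&(q[:,2]<z0+.006)
        if m.sum()>5: print('z %.1f front %.1f  b %.1f..%.1f n%d'%(1000*q[m,2].mean(),1000*np.percentile(a[m],90),1000*b[m].min(),1000*b[m].max(),m.sum()))
    f=S['color'][max(v.min()-50,0):v.max()+25,u.min()-40:u.max()+40,::-1]
    cv2.imwrite(f'pics/{tag}c.png',cv2.resize(f,None,fx=5,fy=5,interpolation=cv2.INTER_CUBIC))
tilt(sys.argv[1])
E
python3 go.py .6225 .146 .1075 -12.8;python3 tilt.py a
```

```text
tcp [0.5916 0.1532 0.1091] xyaw -12.97 tilt 0.21
dx dy dz [3.17 0.01 0.17] yaw -0.17 t 5.175 w 0.02546200587303065
tcp [0.5916 0.1532 0.1091] brass 31 [0.5884 0.1532 0.1398] sleeve 184 [0.6235 0.1447 0.0718]
sleeve px 298 194 311 212 brass px [np.float64(307.58), np.float64(177.55)]
z -62.3 front 43.5  b -15.7..13.6 n16
z -55.9 front 43.9  b -14.0..14.8 n20
z -50.5 front 40.1  b -14.8..14.6 n21
z -44.1 front 38.8  b -12.4..13.9 n20
z -37.5 front 36.5  b -16.8..15.1 n29
z -31.7 front 32.5  b -17.6..17.0 n21
z -24.6 front 32.4  b -17.5..14.0 n12
z -19.9 front 32.2  b -18.4..16.2 n39
z -16.7 front 30.2  b -9.6..10.2 n6
```

>>> {"op": "send_rows", "data": {"steps": [{"dx": 0,"dy": 0,"dz": 0,"yaw": 0,"gripper": 0.1},{"dx": 0.3,"dy": 0,"dz": -1.5,"yaw": 0,"gripper": 0.1},{"dx": 0.5,"dy": 0,"dz": -5.5,"yaw": 0,"gripper": 0.1},{"dx": 0.5,"dy": 0,"dz": -9.5,"yaw": 0,"gripper": 0.1},{"dx": 0.5,"dy": 0,"dz": -14,"yaw": 0,"gripper": 0.1}], "force": 100}}

```text
clock: 5.9
tcp_pos: [0.5928, 0.1522, 0.249]
orientation: [3.121, -0.353, -0.006]
contact_force: [0.7, -1.0, -3.4]
grip_width: 0.0241
gripper_force: 98.4
```

>>> {"op": "send_rows", "data": {"steps": [{"dx": 0,"dy": 0,"dz": 0,"yaw": 0,"gripper": 0.1},{"dx": 0,"dy": 0,"dz": 0,"yaw": 0,"gripper": 0.1},{"dx": 0,"dy": 0,"dz": 0,"yaw": 0,"gripper": 0.1}]}}

```text
clock: 6.28
tcp_pos: [0.5932, 0.1519, 0.2465]
orientation: [3.12, -0.353, -0.006]
contact_force: [0.0, 0.6, -3.6]
grip_width: 0.0238
gripper_force: 98.7
```

```bash
python3 tilt.py b; python3 go.py .559 -.206 .25 -12.9
```

```text
tcp [0.5937 0.152  0.2469] brass 30 [0.5919 0.152  0.276 ] sleeve 236 [0.6245 0.1426 0.2063]
sleeve px 303 158 318 178 brass px [np.float64(313.7), np.float64(138.9)]
z -63.2 front 43.1  b -16.0..13.9 n23
z -57.9 front 42.6  b -16.4..15.0 n25
z -51.8 front 40.7  b -14.3..14.7 n29
z -45.3 front 38.4  b -15.5..13.6 n30
z -39.8 front 34.9  b -16.2..13.2 n27
z -33.9 front 32.0  b -14.0..14.6 n27
z -27.1 front 31.0  b -17.7..16.0 n23
z -21.8 front 30.8  b -18.5..18.1 n45
z -17.9 front 29.1  b -13.1..2.2 n7
tcp [0.5937 0.152  0.2469] xyaw -12.93 tilt 0.18
dx dy dz [ 4.62 35.67 -0.27] yaw -0.03 t 6.375 w 0.024014456839878896
```

View pics/bc.png

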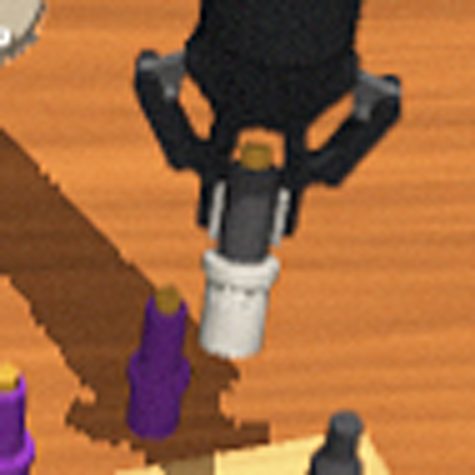

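```bash
cat > fit.py <<'E'
from m2 import *
import sys
from scipy.optimize import least_squares
# cylinder (r 17) fitted to sleeve cloud; free axis direction (tilt in lean plane, tilt across) and offset
def fit(S,p,yaw=-12.9,verbose=1):
    h=cv2.cvtColor(S['color'],cv2.COLOR_RGB2HSV).astype(int); P=cloud(S)
    ax=np.array([np.cos(np.radians(yaw)),np.sin(np.radians(yaw)),0]); W=np.array([ax,[-ax[1],ax[0],0],[0,0,1]])
    Q=(P-p)@W.T*1000
    m=(np.abs(Q[...,0]-20)<40)&(np.abs(Q[...,1])<25)&(h[...,1]<60)&(h[...,2]>70)&(Q[...,2]<-10)&(Q[...,2]>-85)
    k,l,st,ce=cv2.connectedComponentsWithStats(m.astype(np.uint8)); q=Q[l==1+st[1:,4].argmax()]
    def res(v,q):
        th,ph,a0,b0=v; d=np.array([-np.sin(th)*np.cos(ph),np.sin(ph),np.cos(th)*np.cos(ph)]); e=q-[a0,b0,0]
        t=e@d; r=np.linalg.norm(e-np.outer(t,d),axis=1); return r,t
    v=np.array([.42,0,0,0])
    for fix in range(3):
        r,t=res(v,q); s=q[(t<-38)&(t>-72)]
        v=least_squares(lambda v:res(v,s)[0]-17,v,loss='soft_l1').x
    v2=least_squares(lambda w:res([w[0],w[1],0,w[2]],s)[0]-17,[.42,0,0],loss='soft_l1').x
    print('n',len(s),'free tilt,cross(deg)',np.degrees(v[:2]).round(2),'off a,b',v[2:].round(2),'| through TCP',np.degrees(v2[:2]).round(2),v2[2].round(2))
    r,t=res(v,q); print('mouth t pct',np.percentile(t,[0,1,3,6]).round(1),'rms',np.std(res(v,s)[0]-17).round(2)); return v
if __name__=='__main__':
    s=status.get_obs(); fit(dict(np.load(sys.argv[1])),s['tcp_pos'])
E
python3 fit.py bs.npz
```

```text
n 150 free tilt,cross(deg) [22.19  1.9 ] off a,b [-0.14  1.46] | through TCP [22.06  1.9 ] 1.46
mouth t pct [-76.3 -75.4 -74.2 -72.6] rms 1.34
```

```bash
python3 - <<'E'
import fit,numpy as np
fit.fit(dict(np.load('scene2.npz')),np.array([.6226,.1459,.1092]))
fit.fit(dict(np.load('as.npz')),np.array([.5916,.1532,.1091]))
from h import *
for k in range(3):
    s=status.get_obs(); fit.fit(grab('scene','k%d'%k),s['tcp_pos'])
E
```

```text
n 0 free tilt,cross(deg) [-71.27  88.63] off a,b [ 186.01 7047.26] | through TCP [24.06  0.  ] 0.0
mouth t pct [-7069.1 -7067.5 -7065.8 -7064.9] rms nan
n 118 free tilt,cross(deg) [23.36 -1.01] off a,b [ 0.16 -1.27] | through TCP [23.51 -1.02] -1.27
mouth t pct [-75.3 -75.  -73.7 -72. ] rms 3.08
n 149 free tilt,cross(deg) [23.01 -0.17] off a,b [-0.25 -0.54] | through TCP [22.77 -0.16] -0.52
mouth t pct [-76.2 -75.6 -74.8 -72.3] rms 1.29
n 148 free tilt,cross(deg) [21.41 -0.51] off a,b [ 1.33 -0.54] | through TCP [22.64 -0.41] -0.44
mouth t pct [-75.4 -74.9 -73.9 -71.7] rms 1.37
n 153 free tilt,cross(deg) [22.42  0.77] off a,b [0.11 0.46] | through TCP [22.52  0.77] 0.47
mouth t pct [-76.7 -75.5 -74.  -72.1] rms 1.29
  ret = _var(a, axis=axis, dtype=dtype, out=out, ddof=ddof,
  arrmean = um.true_divide(arrmean, div, out=arrmean,
  ret = ret.dtype.type(ret / rcount)
```

```bash
sed -i 's/yaw=-12.9,verbose=1/yaw=-12.9,i0=.42/; s/v=np.array(\[.42,0,0,0\])/v=np.array([i0,0,0,0])/; s/\[.42,0,0\]/[i0,0,0]/' fit.py; python3 - <<'E'
import fit,numpy as np
fit.fit(dict(np.load('scene2.npz')),np.array([.6226,.1459,.1092]),i0=0)
from h import *
import cv2
# purple stand-ins, vertical: same fit by colour swap
for n in ('scene0','scene1','scene2','bs'):
    S=dict(np.load(n+'.npz')); h=cv2.cvtColor(S['color'],cv2.COLOR_RGB2HSV).astype(int); pu=(h[...,0]>125)&(h[...,0]<160)&(h[...,1]>100)
    c=np.zeros_like(S['color']); c[pu]=200; c[~pu]=[0,200,0]; S['color']=c
    for xy in((.7321,.1113),(.5685,.0322)): fit.fit(S,np.array([*xy,.074]),i0=0)
E
```

```text
n 82 free tilt,cross(deg) [-0.02 -0.28] off a,b [-1.48 -0.24] | through TCP [-1.53 -0.17] -0.15
mouth t pct [-74.4 -73.4 -71.7 -68.9] rms 1.0
n 83 free tilt,cross(deg) [-0.64  0.05] off a,b [-1.42 -0.18] | through TCP [-2.11  0.38] 0.15
mouth t pct [-72.7 -70.8 -67.6 -66.5] rms 0.79
n 73 free tilt,cross(deg) [1.06 2.32] off a,b [-3.47  2.14] | through TCP [-2.48  1.94] 1.75
mouth t pct [-72.5 -70.7 -69.3 -67.2] rms 1.22
n 82 free tilt,cross(deg) [-0.24  0.04] off a,b [-2.24 -0.4 ] | through TCP [-2.52  0.63] 0.17
mouth t pct [-75.1 -71.7 -68.7 -67.8] rms 0.82
n 70 free tilt,cross(deg) [0.13 0.8 ] off a,b [-2.69  0.08] | through TCP [-2.63  0.52] -0.15
mouth t pct [-73.5 -72.6 -68.7 -67. ] rms 0.94
n 80 free tilt,cross(deg) [-1.01 -0.86] off a,b [-1.04 -1.04] | through TCP [-2.1  -0.75] -0.94
mouth t pct [-73.5 -73.  -71.  -66.3] rms 0.84
n 76 free tilt,cross(deg) [2.32 1.95] off a,b [-4.51  1.2 ] | through TCP [-2.32  1.09] 0.48
mouth t pct [-74.7 -72.3 -69.9 -67. ] rms 1.11
n 82 free tilt,cross(deg) [-0.4   1.05] off a,b [-1.87  0.7 ] | through TCP [-2.31  1.34] 0.97
mouth t pct [-75.3 -72.1 -69.4 -67.2] rms 0.78
n 75 free tilt,cross(deg) [-0.42  0.93] off a,b [-2.38  0.71] | through TCP [-2.87  0.26] 0.03
mouth t pct [-74.3 -73.  -69.9 -67. ] rms 1.25
```

```bash
python3 go.py .5322 -.1998 .246 -12.8
```

```text
tcp [0.5943 0.1522 0.2478] xyaw -12.93 tilt 0.08
dx dy dz [ 1.83 35.7   0.19] yaw -0.13 t 6.525 w 0.024023476933077874
```

>>> {"op": "send_rows", "data": {"steps": [{"dx": 0.2,"dy": 4,"dz": 0,"yaw": 0,"gripper": 0.1},{"dx": 0.5,"dy": 9.5,"dz": 0,"yaw": 0,"gripper": 0.1},{"dx": 0.8,"dy": 15,"dz": 0,"yaw": 0,"gripper": 0.1},{"dx": 1.1,"dy": 20.5,"dz": 0,"yaw": 0,"gripper": 0.1},{"dx": 1.4,"dy": 26,"dz": 0,"yaw": 0,"gripper": 0.1}]}}

```text
clock: 7.15
tcp_pos: [0.5496, -0.1059, 0.2486]
orientation: [3.122, -0.353, 0.001]
contact_force: [0.6, 0.6, -4.4]
grip_width: 0.024
gripper_force: 98.8
```

>>> {"op": "send_rows", "data": {"steps": [{"dx": 0.2,"dy": 4,"dz": 0,"yaw": 0,"gripper": 0.1},{"dx": 0.35,"dy": 7.7,"dz": 0,"yaw": 0,"gripper": 0.1},{"dx": 0.45,"dy": 9.7,"dz": 0.1,"yaw": 0,"gripper": 0.1},{"dx": 0.45,"dy": 9.7,"dz": 0.1,"yaw": 0,"gripper": 0.1},{"dx": 0.45,"dy": 9.7,"dz": 0.1,"yaw": 0,"gripper": 0.1}]}}

```text
clock: 7.78
tcp_pos: [0.5331, -0.1985, 0.2474]
orientation: [-3.121, 0.352, 0.0]
contact_force: [0.2, 0.8, -4.3]
grip_width: 0.0237
gripper_force: 98.9
```

```bash
python3 go.py .5322 -.1998 .246 -12.8; python3 - <<'E'
import fit
from h import *
for k in range(4):
    s=status.get_obs(); fit.fit(grab('scene','n%d'%k),s['tcp_pos'])
grab('top','nt')
f=np.load('n3.npz');cv2.imwrite('pics/n.png',cv2.resize(f['color'][120:240,130:250,::-1],(600,600),interpolation=cv2.INTER_CUBIC))
E
```

```text
tcp [ 0.5331 -0.1985  0.2474] xyaw -12.86 tilt 0.05
dx dy dz [-0.05  0.15  0.14] yaw -0.06 t 7.775 w 0.023746100951819064
n 139 free tilt,cross(deg) [22.63  0.08] off a,b [ 2.04 -1.07] | through TCP [24.49  0.75] -0.39
mouth t pct [-75.3 -75.1 -73.7 -71.8] rms 1.32
n 140 free tilt,cross(deg) [21.88 -0.35] off a,b [ 2.49 -1.22] | through TCP [24.13  0.27] -0.59
mouth t pct [-75.2 -74.9 -72.8 -71.2] rms 1.23
n 138 free tilt,cross(deg) [22.9 -1.2] off a,b [ 1.44 -1.91] | through TCP [24.23 -0.81] -1.54
mouth t pct [-75.7 -75.3 -73.1 -72.2] rms 1.28
n 138 free tilt,cross(deg) [22.53  0.14] off a,b [ 1.98 -0.84] | through TCP [24.35  0.63] -0.38
mouth t pct [-75.4 -74.7 -72.9 -71.6] rms 1.65
```

View pics/n.png

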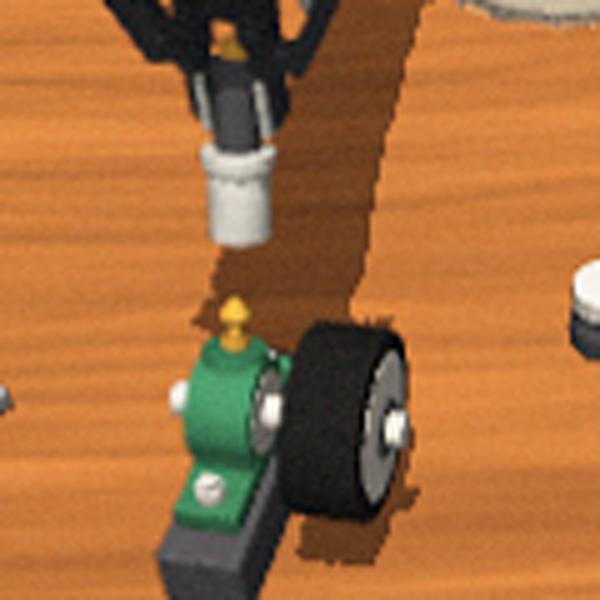

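```bash
python3 - <<'E'
from m2 import *
fs=[dict(np.load(n)) for n in('scene0.npz','scene1.npz','scene2.npz','scene3.npz','as.npz','bs.npz','n0.npz','n1.npz','n2.npz','n3.npz')]
C=np.mean([f['color'] for f in fs],0).astype(np.uint8); S=fs[0]
h=cv2.cvtColor(C,cv2.COLOR_RGB2HSV).astype(int)
sl=np.s_[174:194,166:188]
print('rows of soft brass mask: row, weight, centre')
B=C.astype(float); w=np.clip((B[...,0]-B[...,2]-60)/80,0,1)*(h[...,0]>14)*(h[...,0]<34)
for r in range(176,193):
    x=w[r,170:184]; 
    if x.sum()>.3: print(r,x.sum().round(2),((np.arange(170,184)*x).sum()/x.sum()).round(2))
fT=[dict(np.load(n)) for n in('top0.npz','top3.npz','at.npz','bt.npz')]
CT=np.mean([f['color'] for f in fT],0); h=cv2.cvtColor(CT.astype(np.uint8),cv2.COLOR_RGB2HSV).astype(int); w=np.clip((CT[...,0]-CT[...,2]-30)/60,0,1)*(h[...,0]>12)*(h[...,0]<34)
print(w[182:194,303:317].round(1))
# cloud profile fit, fixed axis direction
u=np.array([-np.sin(np.radians(25))*np.cos(np.radians(-12.8)),-np.sin(np.radians(25))*np.sin(np.radians(-12.8)),np.cos(np.radians(25))])
from scipy.optimize import least_squares
for nm,F,box in(('scene',fs,(176,192,170,184)),('top',fT,(183,192,305,315))):
    pts=[]
    for f in F:
        hh=cv2.cvtColor(f['color'],cv2.COLOR_RGB2HSV).astype(int); m=np.zeros(hh.shape[:2],bool); m[box[0]:box[1],box[2]:box[3]]=1
        m&=(hh[...,0]>15)&(hh[...,0]<30)&(hh[...,1]>140)&(hh[...,2]>80)&(f['depth']>0); pts.append(cloud(f)[m])
    q=np.vstack(pts)*1000; q=q[(np.abs(q-[588,-212,133])<30).all(1)]
    def res(o):
        e=q-o; s=e@u; r=np.linalg.norm(e-np.outer(s,u),axis=1); R=np.interp(s,[0,13,17,19,27],[4.5,4.5,9,9,3.5]); d=r-R; return np.where(s>27,np.hypot(np.maximum(r-3.5,0),s-27),d)
    o=least_squares(res,[589,-213,120],loss='soft_l1').x
    o2=least_squares(lambda v:res([v[0],v[1],120]),[589,-213],loss='soft_l1').x
    print(nm,len(q),q.mean(0).round(1),'seat',o.round(1),'z120:',o2.round(1),np.std(res(o)).round(2))
E
```

```text
rows of soft brass mask: row, weight, centre
179 1.89 176.5
180 3.82 176.43
181 5.81 176.42
182 5.98 176.49
183 5.85 176.44
184 4.43 175.9
185 2.92 176.32
186 3.48 176.33
187 5.99 175.55
188 6.1 175.97
189 3.28 176.32
[[0.  0.  0.  0.  0.  0.  0.  0.  0.  0.  0.  0.  0.  0. ]
 [0.  0.  0.  0.  0.  0.  0.  0.  0.  0.  0.  0.  0.  0. ]
 [0.  0.  0.  0.  0.  0.  0.  0.  0.  0.  0.  0.  0.  0. ]
 [0.  0.  0.  0.  0.  0.1 1.  1.  0.6 0.  0.  0.  0.  0. ]
 [0.  0.  0.  0.  0.  1.  1.  1.  1.  0.  0.  0.  0.  0. ]
 [0.  0.  0.  0.  0.  0.9 1.  1.  1.  0.4 0.  0.  0.  0. ]
 [0.  0.  0.  0.  0.  0.7 1.  1.  1.  0.7 0.  0.  1.  0.9]
 [0.  0.  0.  0.  0.  0.3 1.  1.  0.9 0.2 0.  0.  1.  1. ]
 [0.  0.  0.  0.  0.  0.  0.2 0.6 0.2 0.  0.  0.4 1.  1. ]
 [0.  0.  0.  0.  0.  0.  0.  0.  0.  0.  0.  0.3 0.9 1. ]
 [0.  0.  0.  0.  0.  0.  0.  0.  0.  0.  0.  0.4 0.4 1. ]
 [0.  0.  0.  0.  0.  0.  0.  0.  0.  0.  0.2 0.4 0.4 1. ]]
scene 484 [ 587.6 -212.5  133.7] seat [ 589.6 -213.9  119.9] z120: [ 589.6 -213.9] 2.5
top 78 [ 584.3 -210.2  139.2] seat [ 590.2 -212.3  121.2] z120: [ 590.3 -212.3] 2.69
```

```bash
python3 go.py .546 -.2032 .2209 -12.8
```

```text
tcp [ 0.533  -0.1988  0.2476] xyaw -12.84 tilt 0.01
dx dy dz [1.36 0.14 2.67] yaw -0.04 t 8.025 w 0.02388781599333816
```

>>> {"op": "send_rows", "data": {"steps": [{"dx": 0.5,"dy": 0.05,"dz": 1,"yaw": 0,"gripper": 0.1},{"dx": 1,"dy": 0.1,"dz": 2,"yaw": 0,"gripper": 0.1},{"dx": 1.35,"dy": 0.15,"dz": 2.7,"yaw": 0,"gripper": 0.1},{"dx": 1.35,"dy": 0.15,"dz": 2.7,"yaw": 0,"gripper": 0.1},{"dx": 1.35,"dy": 0.15,"dz": 2.7,"yaw": 0,"gripper": 0.1}], "force": 60}}

```text
clock: 8.65
tcp_pos: [0.5456, -0.2043, 0.2206]
orientation: [-3.122, 0.354, -0.0]
contact_force: [-0.4, 0.1, -4.1]
grip_width: 0.0243
gripper_force: 98.9
```

```bash
python3 go.py .5587 -.2061 .1884 -12.8; python3 - <<'E'
import fit
from h import *
for k in range(3):
    s=status.get_obs(); fit.fit(grab('scene','p%d'%k),s['tcp_pos'])
f=np.load('p2.npz');cv2.imwrite('pics/p.png',cv2.resize(f['color'][140:220,140:220,::-1],(600,600),interpolation=cv2.INTER_CUBIC))
E
```

```text
tcp [ 0.5456 -0.2043  0.2206] xyaw -12.94 tilt 0.01
dx dy dz [ 1.31 -0.12  3.22] yaw -0.14 t 8.65 w 0.02432977510448759
n 133 free tilt,cross(deg) [20.25 -0.79] off a,b [ 3.2  -1.93] | through TCP [23.19  0.14] -0.99
mouth t pct [-82.3 -74.1 -72.9 -71.5] rms 1.26
n 136 free tilt,cross(deg) [20.82 -1.66] off a,b [ 3.   -2.99] | through TCP [23.63 -0.7 ] -2.07
mouth t pct [-81.9 -73.9 -72.7 -70.4] rms 1.36
n 138 free tilt,cross(deg) [19.64 -0.37] off a,b [ 4.18 -1.64] | through TCP [23.48  0.86] -0.34
mouth t pct [-82.4 -74.1 -72.9 -70.2] rms 1.29
```

View pics/p.png

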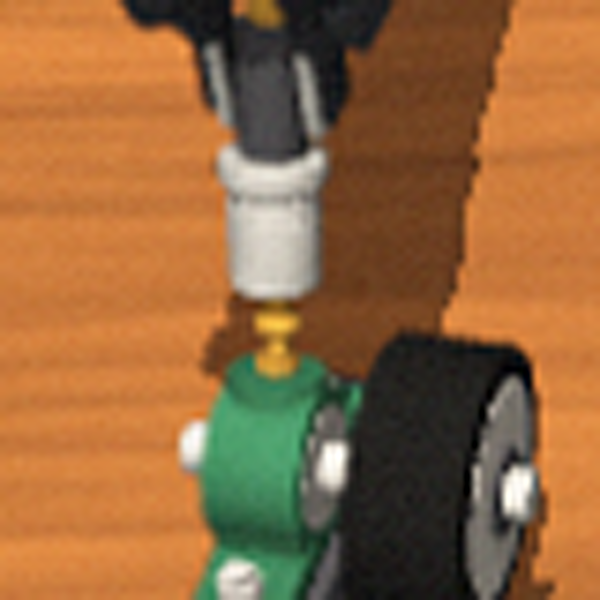

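>>> {"op": "send_rows", "data": {"steps": [{"dx": 0.15,"dy": -0.1,"dz": 0.35,"yaw": 0,"gripper": 0.1},{"dx": 0.3,"dy": -0.1,"dz": 0.7,"yaw": 0,"gripper": 0.1},{"dx": 0.45,"dy": -0.1,"dz": 1.1,"yaw": 0,"gripper": 0.1},{"dx": 0.6,"dy": -0.1,"dz": 1.5,"yaw": 0,"gripper": 0.1},{"dx": 0.6,"dy": -0.1,"dz": 1.5,"yaw": 0,"gripper": 0.1}]}}

```text
clock: 9.43
tcp_pos: [0.5519, -0.2048, 0.2053]
orientation: [3.122, -0.354, 0.0]
contact_force: [0.4, -0.1, -4.1]
grip_width: 0.0244
gripper_force: 98.9
```

```bash
python3 go.py .5587 -.2061 .1884 -12.8
```

```text
tcp [ 0.5519 -0.2048  0.2053] xyaw -12.94 tilt 0.01
dx dy dz [ 0.69 -0.03  1.69] yaw -0.14 t 9.425 w 0.02439765068604287
```

No contact yet; continue toward the jaws in small steps.

>>> {"op": "send_rows", "data": {"steps": [{"dx": 0.1,"dy": 0,"dz": 0.25,"yaw": 0,"gripper": 0.1},{"dx": 0.2,"dy": 0,"dz": 0.5,"yaw": 0,"gripper": 0.1},{"dx": 0.25,"dy": 0,"dz": 0.6,"yaw": 0,"gripper": 0.1},{"dx": 0.25,"dy": 0,"dz": 0.6,"yaw": 0,"gripper": 0.1}]}}

```text
clock: 9.93
tcp_pos: [0.5543, -0.2055, 0.1995]
orientation: [3.121, -0.354, 0.001]
contact_force: [0.6, -1.4, -1.5]
grip_width: 0.024
gripper_force: 99.3
```

```bash
python3 go.py .5587 -.2061 .1884 -12.8
```

```text
tcp [ 0.5543 -0.2055  0.1995] xyaw -12.94 tilt 0.04
dx dy dz [ 0.45 -0.04  1.11] yaw -0.14 t 9.925 w 0.023985379945579244
```

>>> {"op": "send_rows", "data": {"steps": [{"dx": 0.1,"dy": 0,"dz": 0.2,"yaw": 0,"gripper": 0.1},{"dx": 0.2,"dy": 0,"dz": 0.4,"yaw": 0,"gripper": 0.1},{"dx": 0.25,"dy": 0,"dz": 0.55,"yaw": 0,"gripper": 0.1},{"dx": 0.25,"dy": 0,"dz": 0.55,"yaw": 0,"gripper": 0.1}]}}

```text
clock: 10.42
tcp_pos: [0.5564, -0.2055, 0.1934]
orientation: [-3.121, 0.353, 0.001]
contact_force: [0.9, -0.1, -4.4]
grip_width: 0.0243
gripper_force: 99.3
```

```bash
python3 go.py .5587 -.2061 .1884 -12.8; python3 -c "
from h import *
s=status.get_obs();print(s['contact_force'],s['moment'])"
```

```text
tcp [ 0.5564 -0.2055  0.1934] xyaw -12.92 tilt 0.04
dx dy dz [0.24 0.   0.5 ] yaw -0.12 t 10.425 w 0.024298144722942488
[ 0.89340449 -0.10490959 -4.36082329] [-0.0693461  -0.13749369 -0.04473484]
```

>>> {"op": "send_rows", "data": {"steps": [{"dx": 0.1,"dy": 0,"dz": 0.2,"yaw": 0,"gripper": 0.1},{"dx": 0.2,"dy": 0,"dz": 0.4,"yaw": 0,"gripper": 0.1},{"dx": 0.2,"dy": 0,"dz": 0.4,"yaw": 0,"gripper": 0.1}]}}

```text
clock: 10.8
tcp_pos: [0.5581, -0.2061, 0.1905]
orientation: [3.122, -0.354, -0.001]
contact_force: [-4.8, 1.0, 5.9]
grip_width: 0.0239
gripper_force: 100.0
```

```bash
python3 go.py .5587 -.2061 .1884 -12.8; python3 -c "
from h import *
s=status.get_obs();print(s['contact_force'],s['moment'])"
```

```text
tcp [ 0.5581 -0.2061  0.1905] xyaw -12.94 tilt 0.04
dx dy dz [ 0.05 -0.02  0.21] yaw -0.14 t 10.8 w 0.02394944985295461
[-4.76913387  1.0224525   5.92487138] [ 0.24977429  1.08333785 -0.01320788]
```

>>> {"op": "send_rows", "data": {"steps": [{"dx": 0.07,"dy": 0,"dz": 0.15,"yaw": 0,"gripper": 0.1},{"dx": 0.1,"dy": 0,"dz": 0.25,"yaw": 0,"gripper": 0.1},{"dx": 0.1,"dy": 0,"dz": 0.25,"yaw": 0,"gripper": 0.1}]}}

```text
clock: 11.18
tcp_pos: [0.5583, -0.2061, 0.1902]
orientation: [3.121, -0.354, -0.003]
contact_force: [-14.8, 4.2, 24.2]
grip_width: 0.0238
gripper_force: 101.4
```

```bash
python3 go.py .5587 -.2061 .1884 -12.8; python3 -c "
from h import *
import fit
s=status.get_obs();print(s['contact_force'],s['moment'])
for k in range(3):fit.fit(grab('scene','q%d'%k),s['tcp_pos'])
f=np.load('q2.npz');cv2.imwrite('pics/q.png',cv2.resize(f['color'][140:220,140:220,::-1],(600,600),interpolation=cv2.INTER_CUBIC))"
```

```text
tcp [ 0.5583 -0.2061  0.1902] xyaw -12.95 tilt 0.1
dx dy dz [ 0.03 -0.01  0.18] yaw -0.15 t 11.175 w 0.02380775487947944
[-14.75995153   4.24352116  24.16152929] [0.86510982 3.01521176 0.00447625]
n 139 free tilt,cross(deg) [21.08  0.89] off a,b [ 2.14 -0.03] | through TCP [23.07  1.28] 0.37
mouth t pct [-76.1 -75.6 -74.3 -72.7] rms 1.5
n 136 free tilt,cross(deg) [22.1  0.7] off a,b [ 1.2  -0.31] | through TCP [23.2   0.87] -0.13
mouth t pct [-76.5 -76.4 -75.3 -73.8] rms 1.45
n 140 free tilt,cross(deg) [23.45 -1.61] off a,b [-0.38 -2.77] | through TCP [23.1  -1.75] -2.91
mouth t pct [-77.6 -77.3 -76.4 -73.9] rms 1.31
```

View pics/q.png

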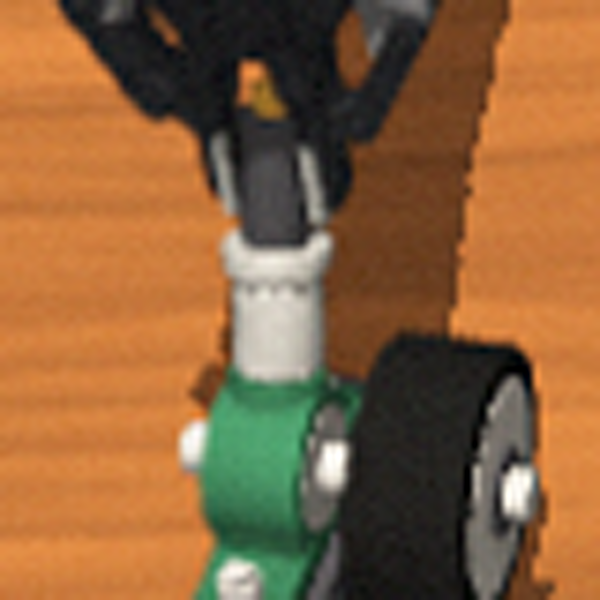

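>>> {"op": "send_rows", "data": {"steps": [{"dx": 0,"dy": 0,"dz": 0,"yaw": 0,"gripper": 0.12},{"dx": 0,"dy": 0,"dz": 0,"yaw": 0,"gripper": 0.12}], "force": 40}}

```text
clock: 11.58
tcp_pos: [0.5583, -0.2061, 0.1902]
orientation: [3.121, -0.354, -0.003]
contact_force: [-14.1, 5.3, 23.1]
grip_width: 0.024
gripper_force: 101.4
```

>>> {"op": "send_rows", "data": {"steps": [{"dx": 0,"dy": 0,"dz": 0,"yaw": 0,"gripper": 0.3},{"dx": 0,"dy": 0,"dz": 0,"yaw": 0,"gripper": 0.1},{"dx": 0,"dy": 0,"dz": 0,"yaw": 0,"gripper": 0.1}], "force": 30}}

```text
clock: 11.95
tcp_pos: [0.559, -0.2063, 0.1897]
orientation: [3.121, -0.354, -0.0]
contact_force: [-10.6, 2.8, 18.1]
grip_width: 0.0253
gripper_force: 28.3
```

```bash
python3 go.py .5587 -.2061 .1884 -12.8; python3 -c "
from h import *
import fit
s=status.get_obs();print(s['contact_force'],s['moment'])
for k in range(4):fit.fit(grab('scene','r%d'%k),s['tcp_pos'])"
```

```text
tcp [ 0.559  -0.2063  0.1897] xyaw -12.94 tilt 0.03
dx dy dz [-0.03 -0.01  0.13] yaw -0.14 t 11.95 w 0.025306980802564705
[-10.59127973   2.84520751  18.08418041] [0.60757284 2.06762263 0.05008988]
n 138 free tilt,cross(deg) [21.5  -2.05] off a,b [ 1.65 -2.88] | through TCP [23.04 -1.83] -2.68
mouth t pct [-76.7 -75.6 -74.4 -72.7] rms 1.45
n 136 free tilt,cross(deg) [21.58  0.48] off a,b [ 1.18 -0.52] | through TCP [22.69  0.86] -0.15
mouth t pct [-76.6 -75.4 -74.4 -72.5] rms 1.43
n 139 free tilt,cross(deg) [23.24 -0.33] off a,b [-0.49 -1.09] | through TCP [22.77 -0.41] -1.16
mouth t pct [-76.9 -76.2 -75.3 -72.6] rms 1.53
n 140 free tilt,cross(deg) [22.57 -1.59] off a,b [ 0.09 -2.36] | through TCP [22.65 -1.57] -2.34
mouth t pct [-77.5 -76.4 -75.1 -72.7] rms 1.57
```

>>> {"op": "send_rows", "data": {"steps": [{"dx": 0,"dy": 0,"dz": 0.1,"yaw": 0,"gripper": 0.1},{"dx": 0,"dy": 0,"dz": 0.25,"yaw": 0,"gripper": 0.1},{"dx": 0,"dy": 0,"dz": 0.25,"yaw": 0,"gripper": 0.1}]}}

```text
clock: 12.52
tcp_pos: [0.5589, -0.2063, 0.1893]
orientation: [3.121, -0.354, -0.0]
contact_force: [-17.7, 4.6, 33.6]
grip_width: 0.0251
gripper_force: 29.8
```

```bash
python3 go.py .5587 -.2061 .1884 -12.8; python3 -c "
from h import *
import fit
s=status.get_obs();print(s['contact_force'],s['moment'])
for k in range(4):fit.fit(grab('scene','r%d'%k),s['tcp_pos'])"
```

```text
tcp [ 0.5589 -0.2063  0.1893] xyaw -12.96 tilt 0.04
dx dy dz [-0.02 -0.01  0.09] yaw -0.16 t 12.525 w 0.02514889513536957
[-17.67436955   4.60957024  33.58376533] [1.03766208 3.49812159 0.0257639 ]
n 138 free tilt,cross(deg) [21.18 -1.33] off a,b [ 1.98 -1.79] | through TCP [23.04 -0.7 ] -1.17
mouth t pct [-75.8 -74.5 -73.9 -71.6] rms 1.37
n 138 free tilt,cross(deg) [20.54  0.22] off a,b [ 2.37 -0.53] | through TCP [22.75  0.95] 0.21
mouth t pct [-75.6 -74.8 -73.8 -71.7] rms 1.5
n 138 free tilt,cross(deg) [20.1 -0.6] off a,b [ 2.97 -1.52] | through TCP [22.84  0.51] -0.4
mouth t pct [-75.5 -74.5 -73.4 -71.2] rms 1.33
n 140 free tilt,cross(deg) [22.46 -2.14] off a,b [ 0.47 -3.3 ] | through TCP [22.9  -2.01] -3.16
mouth t pct [-76.7 -75.9 -74.4 -73. ] rms 1.44
```

>>> {"op": "send_rows", "data": {"steps": [{"dx": -0.05,"dy": 0,"dz": -0.1,"yaw": 0,"gripper": 0.1},{"dx": -0.05,"dy": 0,"dz": -0.1,"yaw": 0,"gripper": 0.1},{"dx": -0.05,"dy": 0,"dz": -0.1,"yaw": 0,"gripper": 0.1},{"dx": -0.05,"dy": 0,"dz": -0.1,"yaw": 0,"gripper": 0.1}], "force": 55}}

```text
clock: 13.22
tcp_pos: [0.5588, -0.2062, 0.1895]
orientation: [3.121, -0.354, 0.001]
contact_force: [-13.0, 3.3, 25.5]
grip_width: 0.0249
gripper_force: 52.6
```

```bash
python3 go.py .5587 -.2061 .1884 -12.8; python3 -c "
from h import *
import fit
s=status.get_obs();print(s['contact_force'],s['moment'])
grab('top','zt');
for k in range(2):fit.fit(grab('scene','z%d'%k),s['tcp_pos'])
f=np.load('z1.npz');cv2.imwrite('pics/z.png',cv2.resize(f['color'][140:220,140:240,::-1],(750,600),interpolation=cv2.INTER_CUBIC))"
```

```text
tcp [ 0.5588 -0.2062  0.1895] xyaw -12.95 tilt 0.05
dx dy dz [-0.01 -0.01  0.11] yaw -0.15 t 13.225 w 0.02486336075923858
[-13.00973279   3.25891256  25.52726268] [0.82361316 2.62483619 0.06980703]
n 139 free tilt,cross(deg) [21.46 -1.37] off a,b [ 1.63 -2.56] | through TCP [22.96 -0.97] -2.16
mouth t pct [-76.9 -75.4 -74.2 -72.2] rms 1.33
n 141 free tilt,cross(deg) [20.8  -0.66] off a,b [ 2.63 -1.6 ] | through TCP [23.22 -0.4 ] -1.3
mouth t pct [-75.4 -74.5 -73.2 -71.3] rms 1.46
```

View pics/z.png

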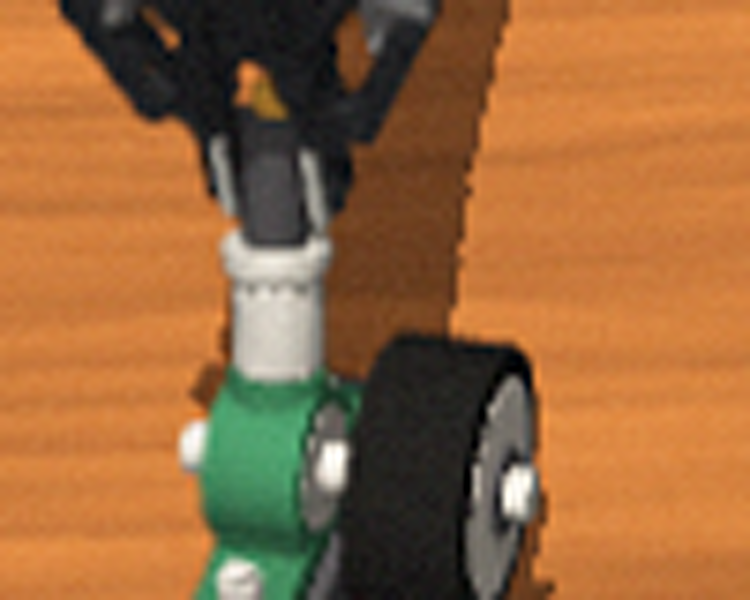

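```bash
python3 -c "
from bench import workorder; print(workorder.hand_in())"
```

```text
the job is handed in; nothing more can be done
None
```

I pressed the coupler onto the nipple until it snapped over and seated against a hard stop. It is still gripped at 53 N and held with about 32 N along the nipple axis, and the job was handed in at about 13 s. Flush seating is judged from force and camera readings, since the core joint can't be read directly.

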